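# Switch on the dust extractor and brush out the plaster pot

## Robot

A 6-joint arm with a two-finger parallel gripper is mounted at the origin on the work surface. World frame = base frame: x ahead of the robot, y to its left, z up, the work surface at z = 0. Lengths are in mm, angles in degrees, forces in N, time in s.
With the tool pointing down it reaches from about 400 to 825 mm from the base axis. Payload 7 kg.
Tool frame: the origin (TCP) lies midway between the tips of the shut fingers; the grasp point (between the pads) lies 19 mm behind it; z points along the fingers, y is the direction in which the jaws open and shut (so a half turn about z gives the same grasp; the last joint's range is limited). The gripper opens to 88 mm and grips with 3 to 60 N. Pads are 19 mm wide; open, the fingers measure 130 mm over their backs; the gripper's body (78 mm by 193 mm) begins 47 mm behind the grasp point.
Start: joints at [-49.154, 20.546, 0.682, 0, -70.136, -16.507], TCP at [278.165, -614.995, 226.561] pointing down, gripper open.
Joint ranges: [-176.03, 176.03], [-82.01, 121.73], [-58.28, 71.71], [-173.87, 95.51], [-174.79, -0.11], [-173.66, 173.66]. Speed limits (degrees/s): [136.94, 136.94, 172.46, 180, 180, 180].

## Interface

Orientations are given as a 3x3 rotation matrix whose columns are the frame's x, y, z axes.
In Python, from rig import env, fingers, kin, sensors, optics, models gives the robot as it stands. Calls block until the motion is done:
- env.goto(position, orientation): joint-space move of the TCP to a pose.
- env.move_l(position, v=150, rotation=None): straight line of the TCP; rotation=None keeps the orientation; v is the mean speed in mm/s.
- env.goto_joints(angles): joint-space move.
- fingers.command_gripper(opening): finger opening in mm; the grip force is fixed at half the most; returns when the fingers have stopped.
- env.pause(seconds).
- kin.solve_ik(position, orientation): joint angles nearest the present ones, or None.
- sensors.get_state(): the state.
- optics.get_image(name): name is "scene" or "top" or "wrist"; returns the picture (384x512x3 uint8, red, green, blue); there is no depth.
- optics.get_calibration(name): a dict with "fx", "fy", "cx", "cy" (pixels), "xyz" and "orientation" of the camera in the world; the wrist camera has in their place "mount" (4x4, takes a point from camera to tool coordinates, whose origin is the TCP and whose axes are the flange's). Camera axes: x right, y up, looking along -z (the intrinsics and any distortion apply to the point x, -y, -z); pixel columns grow to the right and rows downward; lengths in mm; the calibration is good to about 2 mm. A picture is of the moment at which its call begins: read the wrist's pose just before it. get_calibration takes no time and is no camera call.
A pose or a line that the arm cannot do raises env.Unreachable and nothing moves.
- env.hand_in(): hands the job in, once; it reports no verdict.
Trained networks look in the newest picture that a camera, given by its name, has taken for a name from the list of things; names that differ only in an ending like _2 or _b are one class to them, and where a whole thing is asked for, a point or a joint stands for the part that bears it (a point fixed in the world has none). Each returns a list of dicts, best first, with "conf" (0 to 1); they miss things now and then, are a little off and sometimes report something else, mostly with a low value. They report only what shows in the picture. A call takes as long as a camera call. They do not tell look-alikes from the thing itself.
- models.spot_in(camera, thing): "point" ([x, y, z] in mm, in world coordinates, good to about 4 mm: the middle of the surface that is visible of it).
- models.outline_of(camera, thing): "pixels" (384x512 bool, what is visible of it).
- models.spot_point(camera, thing): "point" ([x, y, z] in mm, in world coordinates, good to about 4 mm: a listed point, or the origin of a listed thing).
The state is a dict: "clock": time; "joints": joint angles; "qd": joint speeds; "joint_torque": joint torques, N m; "tool_pos": TCP position; "ee_rot": TCP orientation; "force": force on the tool from outside, world axes, zero at the start; "ft_torque": the same for the moment, N m; "opening": finger opening in mm.
Only numpy, scipy, OpenCV 4.12 (cv2) and the standard library are available. Lean on these libraries where they do the work, as an engineer would, in place of code of your own. Each camera call takes 0.05 s, during which the arm holds its last target. There are 200 camera calls.

## Task

Turn the dust extractor's selector knob to the two-bar mark, the third from the left as you face its panel. Then take the long brush from its stand and brush out the white plaster pot with two strokes: down to the bottom, up to the rim, and down to the bottom once more. Hang the brush back on its stand, and leave the knob set, the pot standing where it was and the other things on the bench undisturbed.

Things in the scene. Friction and masses are not known exactly. Their poses are not given: they have to be found in the camera images.
- selector (a joint): angle of the extractor's selector knob (rad); it clicks into four stops: 0 = ring mark (off), 0.5 = one bar, 1.0 = two bars, 1.5 = three bars (end stop). It grows as the knob turns clockwise seen from over the panel. The marks fan out on the panel above the knob, left to right as you face the panel. Turning takes up to 0.2 Nm.
- selector_grip (a point): grip point of the black knob, on its axis, 37 mm off the panel. z: knob axis, out of the panel, 40 degrees from vertical, towards the bench's middle. x: where the white pointer line looks; turns with the knob. The grip is a bar 42 mm along x, 14 mm along y; its end face is 7 mm beyond this point, the knob's round skirt (radius 22 mm) 23 mm below it. Nothing else stands on the panel.
- extractor: grey dust extractor, fixed, 210 x 190 x 149 mm, sloping black panel facing the bench's middle (robot's right). Origin on the table; x points to its back (front edge at x = -80 mm), z up; knob on the panel at x = -15, z = 95 mm. A black 12 mm handle bar crosses over the knob along y at x = -15, z = 210 mm, on arms at y = +-85 mm: a tool straight down meets it.
- brush: long pot brush, hanging upright, bristles down. Origin: centre of the bottom of the bristles; z up along it to the handle. Dark round bristle head radius 20 mm, up to z = 52 mm; steel stem radius 4 mm; dark square collar, 30 mm wide, from z = 130 to 136 mm; light wooden handle, 24 mm along its x, 16 mm along its y, from z = 136 to 204 mm. About 90 g.
- brush_collar (a point): centre of the underside of the brush's collar, 130 mm above the brush's origin; it rests on the stand's prongs.
- stand: steel brush stand, fixed. Origin on the table under the brush's place; x points to its post, z up. Two level prongs, tops at z = 150 mm, 8 mm thick, from x = -28 to 60 mm, leave an 18 mm slot along x, open at -x. Lips 5 mm high on the prong ends at x = -28 to -24 mm. Post at x = 54 to 66 mm, no higher than the prongs; foot plate 12 mm thick.
- stand_seat (a point): point between the prongs at their top, 150 mm above the table, where the underside of the brush's collar belongs. Axes as the stand.
- pot: open white plaster pot (round, straight, loose, 0.3 kg), rim radius 42 mm, 95 mm high, wall 4 mm. Origin: centre of its underside; z up.
- pot_in (a point): centre of the pot's inner floor; the rim is about 90 mm above it.
- jacket: bystander: plaster field jacket, a low white bowl with a brown lump, radius 55 mm, 34 mm high; origin under its centre.
- fossil: bystander: brown fossil lump, radius 27 mm, 26 mm high; origin under its centre.
- flat_brush: bystander: flat paint brush with a blue handle lying down, 190 x 52 x 14 mm, handle to -x; origin underneath, near the ferrule.
- bottle: bystander: clear water bottle, radius 32 mm, 200 mm high; origin under its centre.
- jar: bystander: closed amber glass jar, radius 36 mm, 80 mm high; origin under its centre.
- pick: bystander: steel dental pick lying down, 160 mm long along x, 8 mm thick; origin under its middle.
Mind the look-alikes: they are no part of the job. There is more than one size of the brush; the job needs the smallest.

How it is judged (in metres and radians):
On the way, in this order (a step that is already met when the one before it is completed fails the run):
1. the selector knob rests at the two-bar mark, the brush still on its stand (value of joint selector between 0.88 and 1.12 rad and distance between brush_collar and stand_seat below 0.03 m), for 0.3 s.
2. the brush is at the bottom of the pot (horizontal distance between brush and pot_in below 0.034 m and z of brush in the frame of pot_in between -0.01 and 0.016 m and value of joint selector between 0.88 and 1.12 rad), for 0.05 s.
3. the brush is drawn up to near the rim (horizontal distance between brush and pot_in below 0.034 m and z of brush in the frame of pot_in above 0.042 m and value of joint selector between 0.88 and 1.12 rad), for 0.05 s.
4. the brush is at the bottom of the pot again (all of step 2), for 0.05 s.
At the end, for the whole second after the job is handed in: The knob is within 0.12 rad of the two-bar stop (1.0); the brush hangs at rest on its stand, upright within 0.15 rad, collar on the prongs within 5 mm in height and 30 mm of its seat; the pot stands upright within 40 mm of where it began (all of step 1 and z of brush_collar in the frame of stand_seat between -0.005 and 0.005 m and angle between brush's own z axis and vertical below 0.15 rad and linear speed of each of brush, pot below 0.03 m/s and distance of pot from where it was at the start of the episode below 0.04 m and angle between pot's own z axis and vertical below 0.1 rad); the robot touches nothing.
It fails at once if the pot is tipped over (angle between pot's own z axis and vertical above 0.5 rad).
It fails at once if another thing on the bench is moved by more than 30 mm (distance of any of jacket, fossil, flat_brush, bottle, jar, pick from where it was at the start of the episode above 0.03 m).
It also fails if it takes over 67 s, if anything falls off the work surface, if the arm or the gripper's body presses on something with over 40 N, if the wrist force passes 120 N, or if a joint passes its speed limit or range.

## Working session

There is one attempt and no reset: what is moved stays moved. The work goes in short steps, each a Python script; the robot and the scene stay as the last script left them, time stands still between calls to the robot, and variables do not carry over. Pictures are saved under pics/ and viewed, about 8 in all and at most 12, crops included, and the job is handed in when it is done.

```bash
ls; mkdir -p pics; python3 - <<'E'
from rig import env, fingers, kin, sensors, optics, models
import cv2, numpy as np
for c in ["scene","top"]:
    im=optics.get_image(c); cv2.imwrite(f"pics/{c}0.png",cv2.cvtColor(im,cv2.COLOR_RGB2BGR))
    k=optics.get_calibration(c); print(c,np.round(k["xyz"]),np.round(k["orientation"],3).tolist(),k["fx"],k["cx"],k["cy"],[q for q in k])
    for t in ["selector_grip","extractor","brush","brush_collar","stand","stand_seat","pot","pot_in","jacket","fossil","flat_brush","bottle","jar","pick"]:
        print(t,[(np.round(d["point"]).tolist(),round(d["conf"],2)) for d in models.spot_point(c,t)])
print(sensors.get_state()["clock"])
E
```

```text
pics
scene [1168.   12.  896.] [[-0.089, -0.805, 0.586], [0.996, -0.082, 0.039], [0.016, 0.587, 0.809]] 346.4758206394367 256.2705797900203 194.97887094339092 ['fx', 'fy', 'cx', 'cy', 'xyz', 'orientation']
selector_grip [([606.0, 193.0, 121.0], 0.54)]
extractor [([588.0, 224.0, -1.0], 0.71), ([575.0, -50.0, 22.0], 0.67), ([356.0, -295.0, 5.0], 0.4)]
brush [([837.0, 131.0, -0.0], 0.96), ([572.0, -48.0, 21.0], 0.76), ([678.0, -256.0, 1.0], 0.68)]
brush_collar [([678.0, -261.0, 171.0], 0.94), ([845.0, 129.0, 174.0], 0.78), ([575.0, -49.0, 150.0], 0.61), ([606.0, 190.0, 119.0], 0.46)]
stand [([573.0, -45.0, -1.0], 0.84), ([799.0, -11.0, -4.0], 0.24)]
stand_seat []
pot [([726.0, -132.0, 1.0], 0.57)]
pot_in [([529.0, -267.0, 2.0], 0.64), ([570.0, -47.0, 1.0], 0.43)]
jacket [([391.0, 3.0, -2.0], 0.8), ([572.0, -49.0, 148.0], 0.26)]
fossil [([373.0, -160.0, 2.0], 0.48), ([531.0, -266.0, 2.0], 0.45)]
flat_brush [([725.0, -134.0, 2.0], 0.68)]
bottle [([801.0, -14.0, -0.0], 0.58), ([394.0, 4.0, -1.0], 0.46)]
jar [([724.0, -352.0, 2.0], 0.75)]
pick [([354.0, -290.0, 5.0], 0.61), ([531.0, -265.0,
[... 304 characters left out ...]
0], 0.25)]
extractor [([582.0, 227.0, 1.0], 0.57)]
brush [([839.0, 132.0, -0.0], 0.64), ([575.0, -46.0, 18.0], 0.57), ([679.0, -260.0, 1.0], 0.56)]
brush_collar [([846.0, 134.0, 168.0], 0.96), ([568.0, -43.0, 150.0], 0.61), ([679.0, -256.0, 169.0], 0.61)]
stand [([572.0, -44.0, -1.0], 0.84)]
stand_seat [([570.0, -46.0, 147.0], 0.66)]
pot [([525.0, -267.0, -2.0], 0.91)]
pot_in [([532.0, -268.0, 2.0], 0.75)]
jacket [([388.0, 1.0, 1.0], 0.75), ([571.0, -44.0, 152.0], 0.2)]
fossil [([377.0, -160.0, -3.0], 0.84)]
flat_brush [([731.0, -132.0, 1.0], 0.56)]
bottle [([798.0, -14.0, -2.0], 0.67)]
jar [([729.0, -356.0, -2.0], 0.68)]
pick [([358.0, -294.0, -0.0], 0.61), ([527.0, -268.0, -2.0], 0.6)]
1.5
```

View pics/scene0.png

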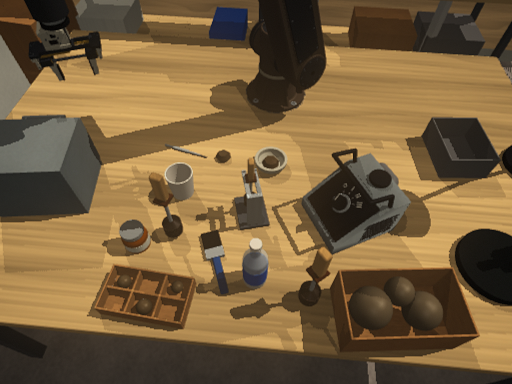

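View pics/top0.png

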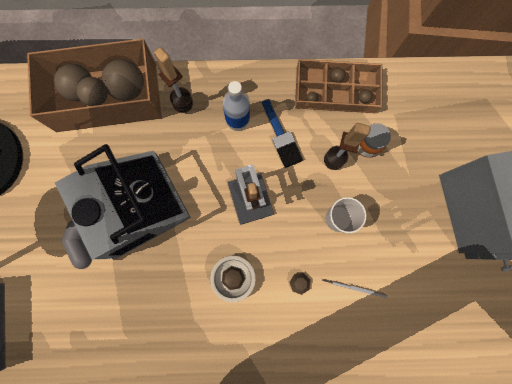

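The scene picture shows the stand with the target brush at (253,195), the pot at (180,180), free-standing larger brushes at (172,215) and (312,285), and the extractor knob at (342,200). The top picture agrees: stand (252,192), pot (348,215), knob (141,190). Next I'll zoom in with overlays to get the yaws.

```bash
cat > h.py <<'E'
from rig import env, fingers, kin, sensors, optics, models
import cv2, numpy as np
def cam(c):
    k=optics.get_calibration(c)
    if "mount" in k:
        s=sensors.get_state(); T=np.eye(4); T[:3,:3]=s["ee_rot"]; T[:3,3]=s["tool_pos"]; T=T@np.array(k["mount"])
        return k,T[:3,:3],T[:3,3]
    return k,np.array(k["orientation"]),np.array(k["xyz"])
def proj(C,P):
    k,R,t=C; q=(np.atleast_2d(P)-t)@R
    return np.c_[k["fx"]*q[:,0]/-q[:,2]+k["cx"], k["fy"]*-q[:,1]/-q[:,2]+k["cy"]]
def ray(C,uv,z):
    k,R,t=C; d=R@np.array([(uv[0]-k["cx"])/k["fx"],-(uv[1]-k["cy"])/k["fy"],-1]); return t+d*(z-t[2])/d[2]
def shot(c):
    C=cam(c); return C,optics.get_image(c)
def crop(im,u,v,w,h,s): return cv2.resize(im[v:v+h,u:u+w],None,fx=s,fy=s,interpolation=cv2.INTER_CUBIC)
E
python3 - <<'E'
from h import *
a=cv2.imread("pics/top0.png"); b=cv2.imread("pics/scene0.png")
r1=np.hstack([crop(a,50,130,150,140,2.66),crop(b,295,140,120,112,3.33)])
r2=np.hstack([crop(a,215,150,75,75,4),crop(b,220,150,75,75,4)])
r2=cv2.resize(r2,(600,300)); r1=r1[:,:800]; out=np.zeros((600,800,3),np.uint8); r1=cv2.resize(r1,(640,300)) ; out[:300,:640]=r1; out[300:,:600]=r2
cv2.imwrite("pics/c1.png",out)
E
```

```text
Traceback (most recent call last):
ValueError: all the input array dimensions except for the concatenation axis must match exactly, but along dimension 0, the array at index 0 has size 372 and the array at index 1 has size 373
```

```bash
python3 - <<'E'
from h import *
a=cv2.imread("pics/top0.png"); b=cv2.imread("pics/scene0.png")
f=lambda im,u,v,w,h:cv2.resize(im[v:v+h,u:u+w],(400,300),interpolation=cv2.INTER_CUBIC)
cv2.imwrite("pics/c1.png",np.vstack([np.hstack([f(a,60,135,140,105),f(b,300,145,112,84)]),np.hstack([f(a,210,155,88,66),f(b,215,150,88,84)])]))
E
```

```text
(no output)
```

View pics/c1.png

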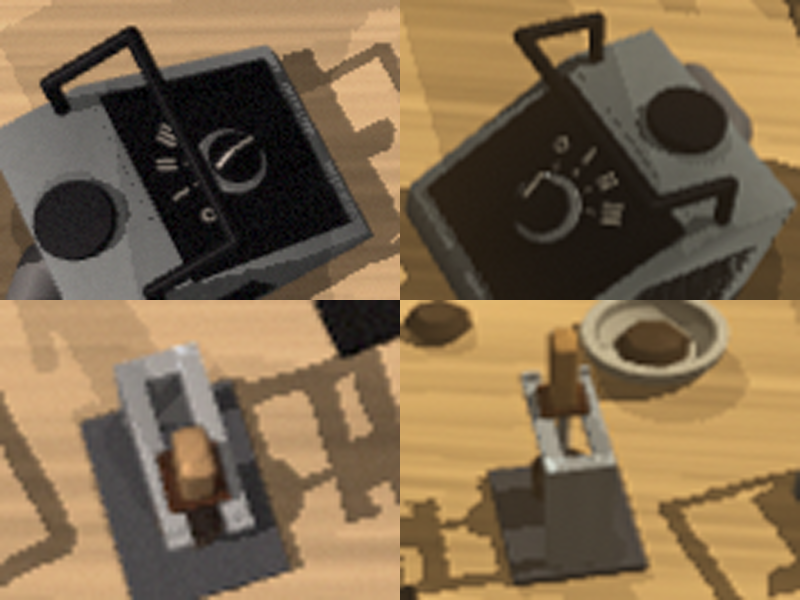

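Marks run ring→three bars from lower to upper in the top crop; ring (208,213), two-bar (165,165). The pointer needs a model overlay. The stand opens towards the robot and the post is on the +x side.

```bash
cat >> h.py <<'E'
def ext(yaw,o,a):  # frame: xe back; returns grip point, Rknob with pointer angle a right of up-slope
    xe=np.array([np.cos(yaw),np.sin(yaw),0]); z=np.array([0,0,1.]); ye=np.cross(z,xe)
    n=-np.sin(np.radians(40))*xe+np.cos(np.radians(40))*z
    up=np.cos(np.radians(40))*xe+np.sin(np.radians(40))*z
    right=np.cross(up,n)   # facing panel, right
    base=np.array([*o,0])-15*xe+95*z
    x=np.cos(a)*up+np.sin(a)*right
    return base+37*n,np.c_[x,np.cross(n,x),n],base,up,right,xe,ye
E
python3 - <<'E'
from h import *
T=cam("top"); S=cam("scene")
tc=lambda x,y:(60+.35*x,135+.35*y); sc=lambda x,y:(300+.28*(x-400),145+.28*y)
p=ray(T,tc(130,35),210);q=ray(T,tc(232,240),210); print("bar",p,q,np.linalg.norm(p-q)); d=p-q
p2=ray(S,sc(520,37),210);q2=ray(S,sc(665,215),210); print("bar scene",p2,q2,np.linalg.norm(p2-q2)) 
for d in(p-q,p2-q2): print("xe yaw",np.degrees(np.arctan2(d[1],d[0]))+90,np.degrees(np.arctan2(d[1],d[0]))-90)
s=lambda x,y:(210+.22*x,155+.22*(y-300))
for A,B in [((172,548),(118,365)),((250,525),(190,347))]:
    a=ray(T,s(*A),150);b=ray(T,s(*B),150);d=b-a;print("prong",a,b,np.linalg.norm(d),np.degrees(np.arctan2(d[1],d[0])))
s2=lambda x,y:(215+.22*(x-400),150+.28*(y-300))
a=ray(S,s2(545,470),150);b=ray(S,s2(615,470),150);print("scene prong end",a,b)
# pots, brush collars in more accurate
E
```

```text
bar [665.98154246 253.41874821 210.        ] [517.29779424 176.33206649 210.        ] 167.47899416349532
bar scene [520.62430424 173.7983945  210.        ] [673.77239423 264.79173203 210.        ] 178.1407447551433
xe yaw 117.40496503100925 -62.595034968990745
xe yaw -59.28322520172421 -239.2832252017242
prong [538.60731655 -35.43842852 150.        ] [628.05276085 -11.09657292 150.        ] 92.69850828832158 15.223898093095523
prong [548.84372508 -72.77614079 150.        ] [636.28634257 -46.09438925 150.        ] 91.42279376411906 16.968751346688727
scene prong end [639.65823364 -47.47232023 150.        ] [635.56632657  -6.95849737 150.        ]
```

```bash
python3 - <<'E'
from h import *
T=cam("top"); S=cam("scene")
def panel(img,C,u,v,w,h,sel):
    s=400/w; o=cv2.resize(cv2.imread(img)[v:v+h,u:u+w],(400,300),interpolation=cv2.INTER_CUBIC)
    P=lambda X:tuple(int(round(t)) for t in (proj(C,X)[0]-[u,v]+.5)*s)
    g,R,base,up,r,xe,ye=ext(np.radians(119),(586,228),-.75+sel)
    for dx in(1,):
        pts=[P(g+R@np.array([a,b,7])) for a,b in[(21,7),(21,-7),(-21,-7),(-21,7)]]
        for i in range(4): cv2.line(o,pts[i],pts[(i+1)%4],(0,255,0),1)
        cv2.line(o,pts[0],pts[1],(0,0,255),2)
    for a in (-.75,-.25,.25,.75):
        cv2.circle(o,P(base+40*(np.cos(a)*up+np.sin(a)*r)),3,(255,255,0),1)
    return o
f=lambda sel:np.hstack([panel("pics/top0.png",T,85,150,80,60,sel),panel("pics/scene0.png",S,310,165,80,60,sel)])
cv2.imwrite("pics/c2.png",np.vstack([f(0),f(1.5)]))
E
```

```text
(no output)
```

View pics/c2.png

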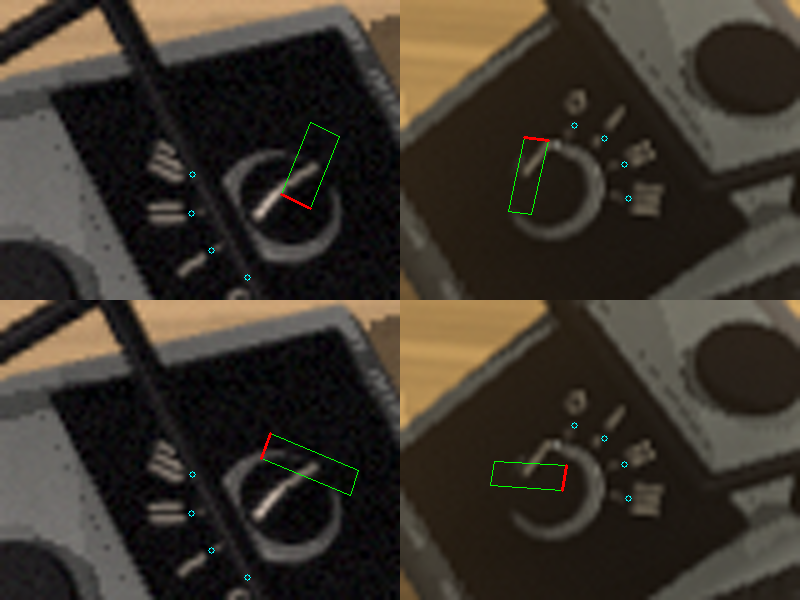

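The white line starts at the predicted grip centre in both views, (318,165) and (525,178) in the crop, and leans towards the one-bar mark. So selector is about 0.5. I'll fit that numerically and check IK.

```bash
cat >> h.py <<'E'
YE=np.radians(119)
def rotm(ax,t): return cv2.Rodrigues(np.asarray(ax,float)/np.linalg.norm(ax)*t)[0]
def tool(a,tilt=10,flip=1):
    "tool orientation for pointer angle a (rad right of up), leaned outward by tilt deg from knob axis"
    g,R,base,up,r,xe,ye=ext(YE,(586,228),a)
    R=rotm(r,np.radians(tilt))@R if (rotm(r,np.radians(tilt))@R[:,2])[2]<R[2,2] else rotm(r,-np.radians(tilt))@R
    z=-R[:,2]; y=flip*R[:,1]; return np.c_[np.cross(y,z),y,z]
E
python3 - <<'E'
from h import *
T=cam("top"); S=cam("scene")
for sel in(0,.25,.5,1,1.5):
    g,R,*_=ext(YE,(586,228),-.75+sel)
    o=[]
    for C in(T,S):
        c,t=proj(C,[g+R@np.array([0,0,7]),g+R@np.array([21,0,7])]); d=t-c; o.append(round(np.degrees(np.arctan2(d[1],d[0]))))
    print(sel,o)
print("obs",np.degrees(np.arctan2(50,-60)),np.degrees(np.arctan2(-35,27)))
g,*_=ext(YE,(586,228),0);print(g)
g=np.array([605,193.5,122.5])
for fl in(1,-1):
  for a in(-.25,.25,.35):
    R=tool(a,10,fl)
    print(fl,a,R[:,2],*[None if (q:=kin.solve_ik(g+(14-b)*R[:,2],R)) is None else np.round(q).tolist() for b in(130,0)])
for p,yaw in [((573,-46,300),16)]:
  for fl in(1,-1):
    c,s=np.cos(np.radians(yaw)),np.sin(np.radians(yaw)); y=np.array([-s,c,0])*fl; z=np.array([0,0,-1.]); print(kin.solve_ik(np.array(p,float),np.c_[np.cross(y,z),y,z]))
E
```

```text
0 [112, -77]
0.25 [130, -64]
0.5 [147, -51]
1 [178, -25]
1.5 [-158, 4]
obs 140.19442890773482 -52.35237935989236
[604.80244013 194.07950009 123.3436444 ]
1 -0.25 [-0.37138572  0.66999757 -0.64278761] [0.0, 38.0, 24.0, -43.0, -102.0, 44.0] [7.0, 38.0, 13.0, -45.0, -90.0, 47.0]
1 0.25 [-0.37138572  0.66999757 -0.64278761] [0.0, 38.0, 24.0, -43.0, -102.0, 15.0] [7.0, 38.0, 13.0, -45.0, -90.0, 19.0]
1 0.35 [-0.37138572  0.66999757 -0.64278761] [0.0, 38.0, 24.0, -43.0, -102.0, 9.0] [7.0, 38.0, 13.0, -45.0, -90.0, 13.0]
-1 -0.25 [-0.37138572  0.66999757 -0.64278761] [0.0, 38.0, 24.0, -43.0, -102.0, -136.0] [7.0, 38.0, 13.0, -45.0, -90.0, -133.0]
-1 0.25 [-0.37138572  0.66999757 -0.64278761] [0.0, 38.0, 24.0, -43.0, -102.0, -165.0] [7.0, 38.0, 13.0, -45.0, -90.0, -161.0]
-1 0.35 [-0.37138572  0.66999757 -0.64278761] [0.0, 38.0, 24.0, -43.0, -102.0, -171.0] [7.0, 38.0, 13.0, -45.0, -90.0, -167.0]
[ 14.90101606   8.87661291  -5.50564728   0.         -75.61773981
 -88.90101606]
[ 14.90101606   8.87661291  -5.50564728   0.         -75.61773981
  91.09898394]
```

```bash
python3 - <<'E'
from h import *
s=sensors.get_state()
env.move_l(np.array([278,-560,420.]),v=250)
R=tool(-.25); g=np.array([605,193.5,122.5])
fingers.command_gripper(60)
q=kin.solve_ik(g+(14-130)*R[:,2]+np.array([20,-20,120]),R); print(q)
env.goto_joints(q); 
env.goto(g+(14-130)*R[:,2],R)
C,im=shot("wrist")
for n in("selector_grip",):
    print([(np.round(d["point"],1).tolist(),round(d["conf"],2)) for d in models.spot_point("wrist",n)])
for c in("top","scene"):
    optics.get_image(c); print([(np.round(d["point"],1).tolist(),round(d["conf"],2)) for d in models.spot_point(c,"selector_grip")])
im=cv2.cvtColor(im,cv2.COLOR_RGB2BGR)
gg,Rk,base,up,r,*_=ext(YE,(586,228),-.25)
pts=np.int32(np.round(proj(C,[gg+Rk@np.array([a,b,7]) for a,b in[(21,7),(21,-7),(-21,-7),(-21,7)]])))
cv2.polylines(im,[pts],True,(0,255,0),1); cv2.line(im,pts[0].tolist(),pts[1].tolist(),(0,0,255),1)
cv2.imwrite("pics/w1.png",im); s=sensors.get_state();print(s["clock"],s["tool_pos"],s["force"])
E
```

```text
[  -1.71401589   35.22410474   36.18167223  -45.99249287 -113.69996782
   34.47602738]
[([603.8, 196.3, 119.2], 0.85)]
[]
[([605.2, 192.8, 120.2], 0.76)]
6.7167 [648.89819927 115.43017981 198.81005452] [ 0.23447725  0.19526121 -1.49240315]
```

View pics/w1.png

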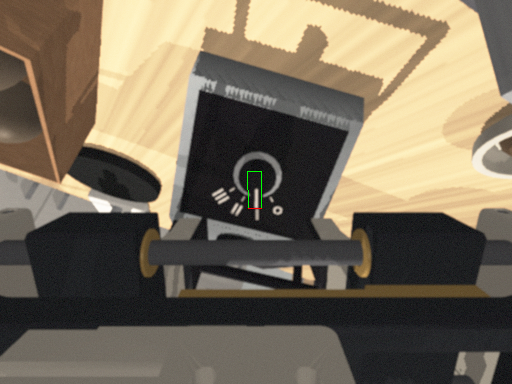

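The wrist view shows the pointer line (257,188)–(257,220) over the one-bar mark, with ring at (278,210) and two bars at (237,209). The overlay fits within about 2 px. Now to grip and turn.

```bash
python3 - <<'E'
from h import *
R0=tool(-.25); g=np.array([604.5,194.3,122.]); n=ext(YE,(586,228),0)[1][:,2]
P=lambda lab:(lambda s:print(lab,round(s["clock"],2),np.round(s["tool_pos"],1),np.round(s["force"],1),np.round(s["ft_torque"],2),round(s["opening"],1)))(sensors.get_state())
env.move_l(g+(14-60)*R0[:,2],v=120)
env.move_l(g+14*R0[:,2],v=50); P("at")
fingers.command_gripper(10); P("grip")
for d in np.linspace(0,.53,6)[1:]:
    Q=rotm(n,-d); env.move_l(g+Q@(14*R0[:,2]),v=20,rotation=Q@R0); P(f"{d:.2f}")
env.pause(.2)
fingers.command_gripper(60); P("open")
R=Q@R0
env.move_l(g-116*R[:,2],v=150)
C,im=shot("wrist"); cv2.imwrite("pics/w2.png",cv2.cvtColor(im,cv2.COLOR_RGB2BGR)[120:280,150:360].repeat(3,0).repeat(3,1)); P("out")
E
```

```text
at 8.81 [599.6 203.5 113.2] [ 0.2 -0.5 -0.1] [-2.26 -1.12 -0.02] 60.2
grip 9.62 [598.5 203.1 112.8] [-2.9 -3.5  0.2] [-3.13 -0.27  1.28] 14.1
0.11 9.88 [598.8 203.3 112.9] [-3.7 -2.7  0. ] [-3.35  0.    1.58] 13.9
0.21 10.13 [599.  203.4 112.8] [-4.  -3.6 -0.7] [-3.34  0.08  1.71] 13.9
0.32 10.39 [599.2 203.5 112.9] [-3.7 -4.1  0.9] [-3.25  0.24  1.61] 13.8
0.42 10.65 [599.5 203.6 112.8] [-3.7 -4.   0.7] [-3.26  0.29  1.66] 13.9
0.53 10.91 [599.8 203.7 112.7] [-4.  -4.1  0.1] [-3.18  0.34  1.64] 14.1
open 12.03 [600.5 204.  112.8] [ 0.2 -0.7  0.4] [-2.32 -0.88  0.02] 60.1
out 13.1 [637.1 114.2 197.6] [0.2 0.6 0.2] [-2.32 -0.91  0.04] 60.4
```

View pics/w2.png

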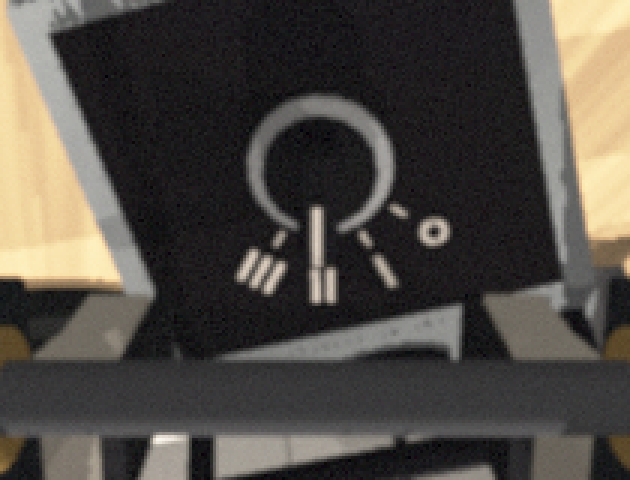

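The pointer now sits on the two-bar mark, line at (318,240) above the double bar at (322,285). On to the brush.

```bash
cat >> h.py <<'E'
def down(yaw):
    c,s=np.cos(np.radians(yaw)),np.sin(np.radians(yaw)); y=np.array([-s,c,0]); z=np.array([0,0,-1.]); return np.c_[np.cross(y,z),y,z]
def P(lab):
    s=sensors.get_state();print(lab,round(s["clock"],2),np.round(s["tool_pos"],1),np.round(s["force"],1),np.round(s["ft_torque"],2),round(s["opening"],1))
E
python3 - <<'E'
from h import *
s=sensors.get_state(); p=np.array(s["tool_pos"])
env.move_l(p+[0,-20,150],v=250); 
R=down(16); env.goto(np.array([530,-58,340.]),R)   # camera offset; look
C,im=shot("wrist")
for n in("brush_collar","brush","stand_seat","stand"): print(n,[(np.round(d["point"],1).tolist(),round(d["conf"],2)) for d in models.spot_point("wrist",n)])
for n in("brush",): print("vis",n,[(np.round(d["point"],1).tolist(),round(d["conf"],2)) for d in models.spot_in("wrist",n)])
im=cv2.cvtColor(im,cv2.COLOR_RGB2BGR)
st=np.array([572.5,-46,0])
c,s_=np.cos(np.radians(16)),np.sin(np.radians(16)); M=np.array([[c,-s_,0],[s_,c,0],[0,0,1]])
for L,col in (([(-28,-9,150),(60,-9,150)],(0,255,0)),([(-28,9,150),(60,9,150)],(0,255,0)),([(-12,-8,224),(12,-8,224),(12,8,224),(-12,8,224),(-12,-8,224)],(0,0,255)),([(-15,-15,156),(15,-15,156),(15,15,156),(-15,15,156),(-15,-15,156)],(255,0,0))):
    cv2.polylines(im,[np.int32(np.round(proj(C,[st+M@np.array(x,float) for x in L])))],False,col,1)
cv2.imwrite("pics/w3.png",im); P("")
E
```

```text
brush_collar [([575.5, -43.9, 151.7], 0.95)]
brush [([577.5, -45.0, 21.9], 0.82), ([675.9, -260.4, -2.1], 0.8)]
stand_seat [([573.0, -45.7, 153.1], 0.68), ([574.3, -43.9, 3.5], 0.59)]
stand [([572.9, -41.6, 1.5], 0.87)]
vis brush [([566.0, -46.1, 158.3], 0.92), ([660.1, -253.8, 56.8], 0.73)]
 15.61 [530.2 -58.1 339.6] [-0.3 -0.7 -0.5] [-0.08  0.01 -0.01] 59.6
```

View pics/w3.png

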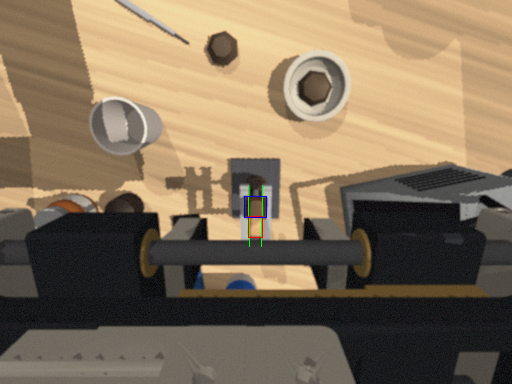

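The overlay fits: collar box at (256,208), centred between the prongs, yaw right. Grasp, lift clear of the lips and slide out.

```bash
python3 - <<'E'
from h import *
print("pot",[(np.round(d["point"],1).tolist(),round(d["conf"],2)) for n in("pot","pot_in") for d in models.spot_point("wrist",n)])
b=np.array([573,-45.5,0]); x=np.array([np.cos(np.radians(16)),np.sin(np.radians(16)),0])
env.move_l(b+[0,0,300],v=200); env.move_l(b+[0,0,172],v=120); P("at")
fingers.command_gripper(10); P("grip")
env.move_l(b+[0,0,185],v=60); P("lift")
env.move_l(b+[0,0,185]-90*x,v=90); P("out")
env.move_l(b+[0,0,300]-90*x,v=150); P("up")
optics.get_image("scene"); print([(np.round(d["point"],1).tolist(),round(d["conf"],2)) for n in("brush","brush_collar") for d in models.spot_point("scene",n)])
C,im=shot("wrist"); print("pot",[(np.round(d["point"],1).tolist(),round(d["conf"],2)) for n in("pot","pot_in","brush") for d in models.spot_point("wrist",n)])
E
```

```text
pot [([529.4, -263.8, -3.2], 0.98), ([527.5, -266.0, 5.9], 0.73)]
at 17.38 [573.5 -45.5 172.9] [-0.   0.2  0.2] [-0.01  0.01  0.03] 60.3
grip 18.15 [573.  -45.5 172. ] [-0.7  0.7  1.1] [0.01 0.08 0.05] 15.9
lift 18.52 [573.3 -45.4 185.6] [ 0.9 -0.6 -1.9] [ 0.08 -0.    0.04] 16.2
out 19.67 [487.  -70.2 185. ] [-0.6 -0.3 -2. ] [-0.03 -0.01 -0.05] 15.8
up 20.58 [486.  -70.3 298.9] [-0.5 -0.4 -1.9] [-0.   -0.    0.03] 15.8
[([487.9, -74.7, 148.0], 0.9), ([836.3, 136.5, -1.5], 0.81), ([678.1, -258.6, -0.1], 0.65), ([531.0, -265.3, 0.9], 0.3), ([489.0, -74.3, 275.7], 0.89), ([682.2, -259.8, 170.5], 0.86), ([841.9, 132.7, 172.0], 0.77)]
pot [([529.4, -264.9, -3.2], 0.78), ([527.9, -267.6, 8.0], 0.64), ([721.9, -354.6, 0.4], 0.73), ([528.5, -267.0, 4.5], 0.56), ([486.2, -69.5, 146.9], 0.53), ([485.9, -66.8, 149.3], 0.68)]
```

```bash
python3 - <<'E'
from h import *
p=np.array([529,-266.5,0])
env.move_l(p+[0,0,300],v=200)
optics.get_image("scene"); print([(np.round(d["point"],1).tolist(),round(d["conf"],2)) for n in("brush",) for d in models.spot_point("scene",n)])
env.move_l(p+[0,0,190],v=120); P("a")
env.move_l(p+[0,0,164],v=40); env.pause(.3); P("down1")
env.move_l(p+[0,0,225],v=80); env.pause(.3); P("rim")
env.move_l(p+[0,0,190],v=100)
env.move_l(p+[0,0,164],v=40); env.pause(.3); P("down2")
for c in("scene","top"):
    im=optics.get_image(c); cv2.imwrite(f"pics/p_{c}.png",cv2.cvtColor(im,cv2.COLOR_RGB2BGR)); print([(n,np.round(d["point"],1).tolist(),round(d["conf"],2)) for n in("pot","brush_collar") for d in models.spot_point(c,n)])
E
```

```text
[([678.4, -258.9, -1.7], 0.96), ([528.8, -267.9, 148.5], 0.84), ([839.1, 133.1, 0.1], 0.82), ([392.7, 2.9, -4.5], 0.21)]
a 23.25 [ 529.5 -266.6  190.8] [ 0.1 -1.  -1.3] [-0.03  0.01  0.04] 15.6
down1 24.35 [ 529.1 -266.5  164.2] [-0.7  0.1 -1.8] [-0.03  0.02 -0.03] 15.7
rim 25.57 [ 528.9 -266.5  224.6] [ 0.4 -0.8 -1.7] [0.01 0.01 0.04] 15.8
down2 27.17 [ 529.1 -266.5  164.2] [ 0.2  1.3 -1.5] [-0.04  0.05  0.01] 15.9
[('pot', [531.5, -264.8, -0.3], 0.88), ('brush_collar', [844.6, 128.6, 170.7], 0.82), ('brush_collar', [679.7, -261.4, 171.0], 0.56), ('brush_collar', [529.5, -269.0, 142.2], 0.55)]
[('pot', [527.9, -267.1, -3.0], 0.51), ('brush_collar', [840.9, 132.6, 171.0], 0.71), ('brush_collar', [525.6, -262.9, 143.4], 0.62)]
```

```bash
python3 - <<'E'
from h import *
p=np.array([529,-266.5,0]); b=np.array([573,-45.5,0]); x=np.array([np.cos(np.radians(16)),np.sin(np.radians(16)),0])
env.move_l(p+[0,0,300],v=150)
env.move_l(b+[0,0,300]-90*x,v=200)
env.move_l(b+[0,0,185]-90*x,v=120)
env.move_l(b+[0,0,185],v=80); P("in")
env.move_l(b+[0,0,174],v=40); P("174")
env.move_l(b+[0,0,172],v=20); P("172")
fingers.command_gripper(60); P("open")
env.move_l(b+[0,0,300],v=120)
env.move_l(np.array([480.,-72,340]),v=150)
env.pause(.5)
out=[]
for c in("wrist","scene","top"):
    im=optics.get_image(c); out.append(cv2.cvtColor(im,cv2.COLOR_RGB2BGR))
    print(c,[(n,np.round(d["point"],1).tolist(),round(d["conf"],2)) for n in("pot","brush_collar","brush") for d in models.spot_point(c,n)])
f=lambda im,u,v,w,h:cv2.resize(im[v:v+h,u:u+w],(400,300),interpolation=cv2.INTER_CUBIC)
cv2.imwrite("pics/fin.png",np.vstack([np.hstack([cv2.resize(out[0],(400,300)),f(out[1],0,0,512,384)]),np.hstack([f(out[1],205,140,112,84),f(out[1],300,145,112,84)])])); P("")
E
```

```text
in 32.06 [572.6 -45.6 185.1] [-0.1  0.1 -1.1] [-0.03 -0.01 -0.02] 15.9
174 32.48 [572.8 -45.6 173.7] [ 0.8  0.5 -0.3] [-0.01 -0.03 -0.04] 16.0
172 32.73 [573.  -45.5 172. ] [ 0.4  0.5 -0.1] [ 0.04 -0.02 -0.  ] 16.1
open 33.64 [573.  -45.5 172. ] [ 0.7 -0.3  0. ] [-0.04  0.03 -0.02] 59.7
wrist [('pot', [529.5, -265.7, 1.0], 0.73), ('pot', [730.9, -137.1, -1.5], 0.72), ('pot', [355.4, -291.7, -1.7], 0.18), ('brush_collar', [576.8, -41.8, 151.3], 0.56), ('brush_collar', [572.3, -44.4, 4.4], 0.4), ('brush_collar', [572.6, -47.1, 153.4], 0.33), ('brush', [575.6, -44.8, 22.2], 0.91)]
scene [('pot', [528.3, -264.5, -0.0], 0.73), ('pot', [723.5, -354.8, -0.9], 0.34), ('brush_collar', [845.4, 133.1, 173.3], 0.93), ('brush_collar', [681.6, -260.2, 169.2], 0.63), ('brush_collar', [573.3, -48.1, 149.7], 0.49), ('brush', [838.0, 131.9, -0.7], 0.96), ('brush', [573.2, -49.2, 19.4], 0.8), ('brush', [681.1, -257.2, -3.4], 0.67)]
top [('brush_collar', [844.3, 133.0, 169.2], 0.78), ('brush', [836.0, 134.0, 2.4], 0.77)]
 36.81 [480. -72. 340.] [0.4 0.3 0.2] [-0.   -0.   -0.01] 59.7
```

View pics/fin.png

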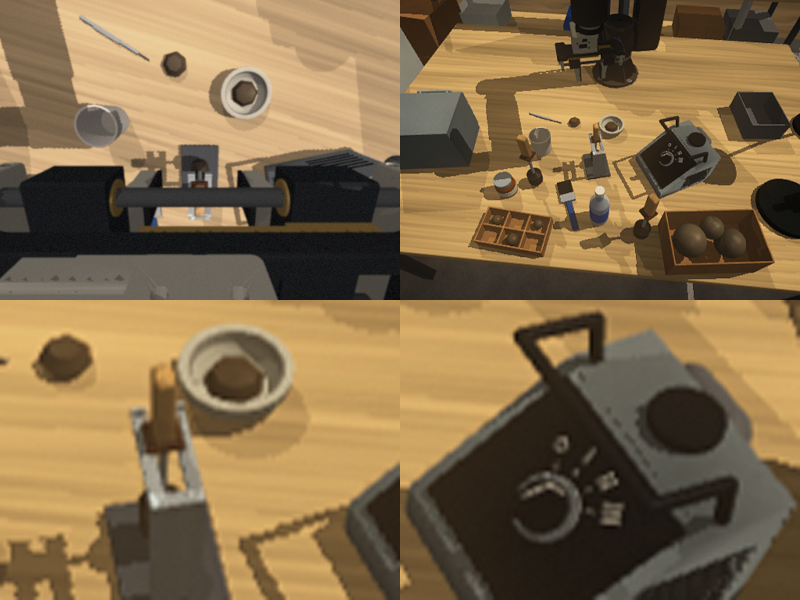

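The brush hangs upright on the prongs, lower-left crop at (162,410). The knob pointer still looks at the two-bar mark, the pot is in place, and the gripper is clear. Handing in.

```bash
python3 - <<'E'
from rig import env, sensors
print(env.hand_in()); print(sensors.get_state()["clock"])
E
```

```text
the job is handed in; nothing more can be done
None
the job is handed in; nothing more can be done
```

I did the whole job and handed it in at about 37 s of the 67 s allowed. The hand-in gives no verdict.

- **Knob:** I gripped it along its tilted axis, in front of the handle bar, and turned it from one bar to two bars. The close wrist picture after the turn showed the pointer on the two-bar mark. The final scene picture looked the same, but in less detail.
- **Brushing:** I took the brush from the stand and brushed the pot down, up and down again. By the hand's height and the brush's size, the bottom of the brush was about 7 mm above the pot floor each time down and about 68 mm above it at the rim. There was no contact force. A network reading of the collar height at the second bottom agreed. I had no direct reading of the gap to the floor.
- **Brush back on its stand:** The final wrist and scene detections put the collar at about z 150–153 mm, within about 6 mm of its seat. The picture shows the brush upright.
- **Pot and the rest of the bench:** The pot was detected within 3 mm of where it started. The other things look undisturbed in the picture, but I did not measure them again. The gripper was clear of everything.

**Disagreement:** The last top-camera look reported neither the pot nor the hung brush, only one of the larger brushes. The gripper was over that area at the time. The wrist network also gave a few false detections, such as a second "pot" at the flat brush, which I ignored.

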